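# Sweep a reject biscuit through the waste bin's spring flap

## Task

Push the reject biscuit off the ledge of the bench-top waste bin so that it drops in through the bin's spring flap: press the flap open with one fingertip and, while it is held open, push the biscuit over the ledge's edge with the other finger. The flap must already be open before the biscuit reaches it; slide the biscuit along the ledge, never pick it up, then take the hand out so that the flap springs shut. Leave the biscuit cutter, the shaker and the bowl where they stand.

Things in the scene. Friction and masses are not known exactly. Their poses are not given: they have to be found in the camera images.
- bin: Bench-top waste bin: fixed stainless box, 355 mm long, 250 mm wide. Origin on the bench (z = 0), straight below the middle of the ledge's edge. x is level and points the way to push (ledge to flap), y across, z up. The pan under the mouth (x -28 to 161, y +-121 mm, floor at z = 16 mm) catches the biscuit. A drawer handle stands 40 mm out of the end at x = -190, z = 75 mm.
- ledge_edge (a point): Middle of the ledge's edge, on top, 120 mm above the bin's origin, same axes. The flat ledge (white board insert, flush) spans x -190 to 0, y +-125 mm from here, with upstands 4 mm thick, 10 mm high along both long sides (y = +-123 mm), none at its ends. From x = 0 to 125 mm the sloping flap closes the mouth, between 4 mm cheeks at y = +-123 mm whose tops follow the shut flap.
- flap_hinge (a point): Middle of the flap's hinge line, which lies along the bin's y: 125 mm beyond the ledge's edge (+x) and 62 mm above the ledge; bin's axes. Behind it is the low hood, 0 to 40 mm further on in x, its top 66 mm above the ledge. Nothing stands above the flap or ledge.
- flap (a joint): Angle of the self-closing flap, rad: 0 shut, grows as it is pressed down and in, stop 0.95. Steel sheet 3 mm thick, 236 wide, 135 long; from the hinge it slopes down to the ledge at 0.46 + angle. Opened by a fingertip coming down on it or sliding into it along the bin's +x; a spring shuts it. 70 mm from the hinge it takes about 3 N to start, 6 N at 0.5 rad. The biscuit's weight does not open it.
- flap_edge (a point): Middle of the flap's free lower edge (rolled, 6 mm thick). Shut, it lies 4 mm beyond the ledge's edge, level with the ledge's top.
- biscuit_center (a point): Centre of the reject biscuit (half-way up): a hard round light-brown biscuit with dark marbling, 46 mm across, 18 mm high, about 30 g, lying flat on the ledge 55 to 110 mm before the edge. It slides when pushed from behind.
- cutter_center (a point): Centre of a steel ring biscuit cutter, 42 mm across, 35 mm high, standing on the ledge's rear corner on the +y side of the bin. Leave it.
- shaker: Metal flour shaker, 68 mm across, 115 mm high, standing on the bench beside the bin; origin at the centre of its underside. Leave it.
- bowl: Small steel bowl, 110 mm across, 55 mm high, standing on the bench beside the bin; origin at the centre of its underside. Leave it.
Things that resemble listed ones, but are neither listed nor needed, are in the scene too. What is meant by the part that bears biscuit_center is not green or grey, and is the larger of those in its own colour.

How it is judged:
By the outcome, as a careful person would: the job done as asked, in the order asked, and still so for the second after the job is handed in, with the robot touching nothing.
It also fails if it takes over 35 s, if anything falls off the work surface, if the arm or the gripper's body presses on something with over 40 N, if the wrist force passes 120 N, or if a joint passes its speed limit or range.

## Robot

A 6-joint arm with a two-finger parallel gripper is mounted at the origin on the work surface. World frame = base frame: x ahead of the robot, y to its left, z up, the work surface at z = 0. Lengths are in m, angles in rad, forces in N, time in s.
With the tool pointing down it reaches from about 0.325 to 0.9 m from the base axis. Payload 3.5 kg.
Tool frame: the origin (TCP) lies on the centre line of the jaws, within the pads' length; the fingertips stand 25 mm ahead of it and the grasp point (between the pads) lies 6 mm ahead of it; z points along the fingers, y is the direction in which the jaws open and shut (so a half turn about z gives the same grasp; the last joint's range is limited). The gripper opens to 85 mm and grips with 20 to 120 N. Pads are 22 mm wide; open, the fingers measure 114 mm over their backs; the gripper's body (76 mm by 85 mm) begins 54 mm behind the grasp point. The pads swing forward as they close: fully open they stand 13 mm farther back than shut.
Start: joints at [1.051, 0.276, -0.026, 1.268, 0, 1.467], TCP at [0.253, 0.571, 0.256] pointing down, gripper open.
Joint ranges: [-3.12, 3.12], [-0.85, 1.88], [-1.08, 1.24], [-1.95, 2.15], [-1.57, 1.53], [-3.14, 3.14]. Speed limits (rad/s): [2.57, 2.57, 3.14, 3.14, 3.14, 3.14].

## Interface

Orientations are given as a rotation vector (axis times angle).
In Python, from bench import manip gives the robot as it stands.
- The arm moves only by the tool servo_tool, never from a script. Its argument "steps" is a list that holds one entry, the list of rows, each a list of 5 numbers: the shift along the world's x, y, z in mm, then the turn about the world's z in degrees, then the finger opening in mm, from 0 to 85.4. In form: [[[dx, dy, dz, spin, hand], ...]]. A call has 1 to 20 rows; each row is the pose to reach, as a shift and turn from the pose commanded when the call began; what a row does not reach only later rows make up. A row lasts 1/12 s, in which the tool goes at most 41.7 mm and 7.16 degrees, less where a joint would pass 70% of its speed; a pose out of reach is approached as far as the arm can. A call with a gripper value outside its range is refused whole. The fingers move at their own pace and stop on an object; "force" is the grip in N (left out, the last holds). Time passes only in rows, so rows that repeat a pose let the fingers close. It gives the time, the measured TCP pose, the force and the opening at its end, in the units of the state.
- manip.state(): the state, without advancing time (a new reading comes with each control period).
- manip.get_image(name): name is "scene" or "top" or "wrist"; returns a dict with "img" (384x512x3 uint8, red, green, blue), "depth" (384x512 float32, m along the optical axis (not along the pixel's ray), 0 where there is no reading), "fx", "fy", "cx", "cy" (pixels), "view" (4x4, takes a point from world to camera coordinates). Camera axes: x right, y up, looking along -z (the intrinsics and any distortion apply to the point x, -y, -z); pixel columns grow to the right and rows downward; lengths in m; the calibration is good to about 2 mm. A picture is of the moment at which its call begins.
- manip.sign_off(): hands the job in, once; it reports no verdict.
Trained networks look in a picture, given as the dict that the camera call returned (one of the last four; its "shot" number tells which), for a name from the list of things; names that differ only in an ending like _2 or _b are one class to them, and where a whole thing is asked for, a point or a joint stands for the part that bears it (a point fixed in the world has none). Each returns a list of dicts, best first, with "p" (0 to 1); they miss things now and then, are a little off and sometimes report something else, mostly with a low value. They report only what shows in the picture. A call takes as long as a camera call. They do not tell look-alikes from the thing itself.
- manip.recognise(picture, query): "box" ([left, top, right, bottom] in pixels, round what is visible of it).
- manip.landmark_of(picture, query): "position" ([column, row] in pixels: a listed point, or the origin of a listed thing).
The state is a dict: "t": time; "joint_positions": joint angles; "joint_velocities": joint speeds; "joint_efforts": joint torques, N m; "tcp_pos": TCP position; "orientation": TCP orientation; "ft_force": force on the tool from outside, world axes, zero at the start; "torque": the same for the moment, N m; "gripper_width": opening from 0.0 (shut) to 1.0 (fully open).
Only numpy, scipy, OpenCV 4.12 (cv2) and the standard library are available. Lean on these libraries where they do the work, as an engineer would, in place of code of your own. Each camera call takes 0.05 s, during which the arm holds its last target.

## Working session

There is one attempt and no reset: what is moved stays moved. The work goes in short steps, Python scripts to look and compute and a tool call to move; the robot and the scene stay as the last step left them, time stands still between calls to the robot, and variables do not carry over. Pictures are saved under pics/ and viewed, and the job is handed in when it is done.

Besides the shell and the picture viewer there is one more tool, called as name(argument=value, ...), one argument or row to a line, values as JSON. servo_tool: Moves the arm, as the interface text tells. Its arguments: {"type":"object","properties":{"steps":{"type":"array"},"force":{"type":"number"}},"required":["steps"]}

```bash
mkdir -p pics; ls; cat > h.py <<'E'
import numpy as np, cv2
from bench import manip
def shot(n,f):
    p=manip.get_image(n); cv2.imwrite(f'pics/{f}.png',p['img'][:,:,::-1]); return p
def at(p,c,r,win=1):
    d=p['depth'][int(r)-win:int(r)+win+1,int(c)-win:int(c)+win+1]; d=d[d>0]; return np.median(d) if d.size else 0
def world(p,c,r,d=None):
    if d is None: d=at(p,c,r)
    x=(c-p['cx'])/p['fx']*d; y=(r-p['cy'])/p['fy']*d
    return (np.linalg.inv(p['view'])@np.array([x,-y,-d,1]))[:3]
def onz(p,c,r,z):
    a=world(p,c,r,0.2);b=world(p,c,r,1.0); return a+(b-a)*(z-a[2])/(b[2]-a[2])
def pix(p,w):
    q=p['view']@np.append(w,1); return np.array([p['cx']+p['fx']*q[0]/-q[2], p['cy']-p['fy']*q[1]/-q[2]])
E
python3 - <<'E'
from h import *
np.set_printoptions(precision=4,suppress=True)
for n in ['scene','top','wrist']:
    p=shot(n,n+'0'); print(n,[k for k in p], p['fx'],p['cx'],p['cy'])
    for q in ['bin','ledge_edge','flap_hinge','flap_edge','biscuit_center','cutter_center','shaker','bowl']:
        for o in manip.landmark_of(p,q)[:4]:
            c,r=o['position']; print(q,round(o['p'],2),np.round([c,r],1),world(p,c,r) if 2<c<510 and 2<r<381 else '')
print(manip.state())
E
```

```text
pics
scene ['img', 'depth', 'fx', 'fy', 'cx', 'cy', 'view', 'shot'] 353.33563932703106 261.85257825397673 192.07142985978084
bin 0.95 [265.1 209.6] [0.6761 0.005  0.098 ]
ledge_edge 0.74 [269.8 173.4] [0.5289 0.0698 0.1173]
flap_hinge 0.67 [228.5 153.5] [ 0.4735 -0.0401  0.1756]
flap_hinge 0.35 [108.2 254.6] [ 0.646  -0.401   0.0335]
flap_edge 0.79 [265.2 174. ] [0.5356 0.053  0.122 ]
biscuit_center 0.69 [305.9 269.8] [0.8321 0.0577 0.0087]
biscuit_center 0.66 [287.5 182.1] [0.6188 0.0903 0.1336]
biscuit_center 0.64 [270.5 176.2] [0.5454 0.0662 0.1173]
biscuit_center 0.49 [377.1 217.4] [0.7098 0.3406 0.015 ]
cutter_center 0.77 [306.9 199.7] [0.7135 0.1064 0.1308]
shaker 0.67 [307.9 203.2] [0.7455 0.0938 0.1432]
shaker 0.63 [374.3 193.3] [0.5928 0.4082 0.0141]
shaker 0.2 [229.1 150.4] [ 0.4608 -0.0349  0.1791]
bowl 0.72 [109.4 253.2] [ 0.6448 -0.3976  0.0361]
top ['img', 'depth', 'fx', 'fy', 'cx', 'cy', 'view', 'shot'] 416.7565075808662 253.6581213560258 195.60481311150133
bin 0.91 [239.7 236.4] [0.5372 0.0503 0.1249]
ledge_edge 0.94 [240.1 236.8] [0.5361 0.0494 0.1249]
flap_hinge 0.5
[... 438 characters left out ...]
r 0.69 [107.1 242.9] [0.5513 0.4051 0.0913]
bowl 0.95 [399.5 210.3] [ 0.5965 -0.4164  0.0042]
wrist ['img', 'depth', 'fx', 'fy', 'cx', 'cy', 'view', 'shot'] 264.3453048887294 254.8655518922712 190.53578011130926
{'t': 1.35, 'joint_positions': array([ 1.0506,  0.2764, -0.0264,  1.268 ,  0.    ,  1.4674]), 'joint_velocities': array([-0.0022, -0.0014,  0.001 , -0.0006, -0.0012, -0.0008]), 'joint_efforts': array([  0.0002, -44.5491,  29.5558,   0.001 ,   0.    ,  -0.    ]), 'tcp_pos': array([0.253 , 0.5715, 0.2563]), 'orientation': array([-0.65  , -3.0736, -0.    ]), 'ft_force': array([-0.5278,  0.2672,  1.0025]), 'torque': array([-0.007 , -0.0092,  0.0182]), 'gripper_width': 1.0010124666963214}
```

```bash
python3 - <<'E'
import cv2
a=cv2.imread('pics/top0.png');cv2.imwrite('pics/top0c.png',cv2.resize(a[110:310,90:360],None,fx=2.9,fy=2.9,interpolation=cv2.INTER_CUBIC))
E
```

```text
(no output)
```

View pics/scene0.png

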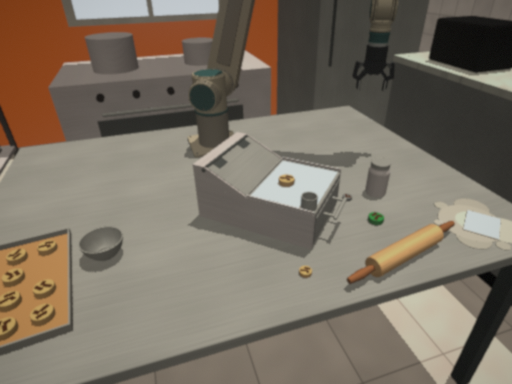

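View pics/top0c.png

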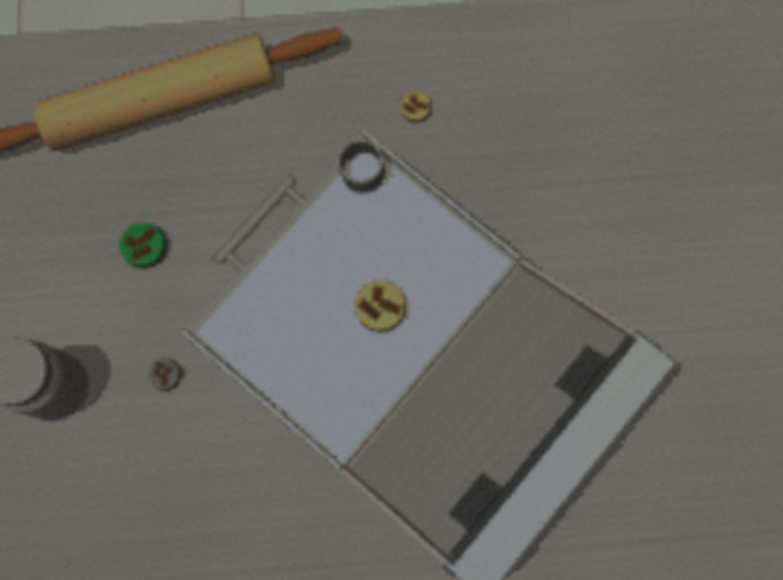

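Candidates for the biscuit, in top0 pixels:
- Ledge piece at (221,215): light brown and larger.
- Bench piece at (233,147): light brown but small.
- Green piece at (139,194).
- Grey piece at (147,239).
- Tray biscuits.

By the description, it is the one on the ledge. Next I measure it and take a close crop.

```bash
python3 - <<'E'
from h import *
np.set_printoptions(precision=4,suppress=True)
p=shot('top','top1'); im=p['img']
cv2.imwrite('pics/bis.png',cv2.resize(im[190:245,195:250,::-1],None,fx=8,fy=8,interpolation=cv2.INTER_CUBIC))
hsv=cv2.cvtColor(im,cv2.COLOR_RGB2HSV)
# white ledge mask
m=((hsv[...,1]<45)&(hsv[...,2]>110)).astype(np.uint8); m[:, :150]=0;m[:,330:]=0
n,l,s,c=cv2.connectedComponentsWithStats(m); k=l[225,240] if l[225,240] else 1+np.argmax(s[1:,4])
print(s[k],c[k], hsv[225,240],hsv[215,221])
cn=max(cv2.findContours((l==k).astype(np.uint8),0,2)[0],key=cv2.contourArea)
R=cv2.minAreaRect(cn); B=cv2.boxPoints(R); print(R)
W=np.array([onz(p,*b,0.12) for b in B]); print(B,W,np.linalg.norm(np.diff(W[[0,1,2,3,0]],axis=0),axis=1))
z=[world(p,a,b)[2] for a,b in [(215,195),(240,215),(205,225),(225,250),(235,225)]];print('ledge z',z)
# biscuit
sub=((hsv[...,0]>8)&(hsv[...,0]<35)&(hsv[...,1]>70)).astype(np.uint8); sub[:195]=0;sub[240:]=0;sub[:,:200]=0;sub[:,245:]=0
sub=cv2.morphologyEx(sub,cv2.MORPH_CLOSE,np.ones((5,5)))
cb=max(cv2.findContours(sub,0,2)[0],key=cv2.contourArea); (x,y),r=cv2.minEnclosingCircle(cb)
print('bis',x,y,r,onz(p,x,y,.138),world(p,x,y),'diam',2*np.linalg.norm(onz(p,x+r,y,.138)-onz(p,x,y,.138)))
# flap plane from depth
from itertools import product
P=np.array([world(p,a,b) for a,b in product(range(235,300,3),range(205,300,3))])
q=P[(P[:,2]>.128)&(P[:,2]<.17)]; 
cam=np.linalg.inv(p['view'])[:3,3]; print('cam',cam,len(q))
s_=manip.state(); 
ps=shot('scene','scene1'); cv2.imwrite('pics/grip.png',cv2.resize(ps['img'][0:110,330:430,::-1],None,fx=5,fy=5))
for r in range(60,92,2):
    row=[(cc,np.round(world(ps,cc,r),3)) for cc in (357,359,386,388,390) if 0<at(ps,cc,r)<1.6]
    print(r,row) if row else None
t=s_['tcp_pos']; print('tcp pix',pix(ps,t),pix(ps,t-[0,0,.025]),pix(ps,t-[0,0,.012]))
E
```

```text
[ 153  167  114  105 5852] [209.8744 215.3809] [109  20 141] [ 16 131  76]
((208.77760314941406, 212.58103942871094), (72.99147033691406, 94.6598892211914), 40.23636245727539)
[[150.3448 225.1379]
 [211.4897 152.8759]
 [267.2104 200.0242]
 [206.0655 272.2862]] [[ 0.5851  0.2823  0.12  ]
 [ 0.7729  0.1123  0.12  ]
 [ 0.6294 -0.0288  0.12  ]
 [ 0.4525  0.1421  0.12  ]] [0.2533 0.2013 0.246  0.1929]
ledge z [np.float64(0.11874568687281117), np.float64(0.11934578432614829), np.float64(0.11995440088438891), np.float64(0.12153799582448355), np.float64(0.11921423190701175)]
bis 221.03846740722656 215.03846740722656 8.593649864196777 [0.5944 0.0945 0.138 ] [0.5947 0.0946 0.1367] diam 0.044554560526189155
cam [0.3786 0.0193 1.1981] 301
62 [(357, array([0.236, 0.509, 0.345])), (359, array([0.234, 0.518, 0.344])), (386, array([0.271, 0.607, 0.344])), (390, array([0.278, 0.619, 0.345]))]
64 [(357, array([0.24 , 0.507, 0.339])), (359, array([0.243, 0.514, 0.339])), (386, array([0.278, 0.604, 0.339])), (388, array([0.277, 0.613, 0.338])), (390, array([0.281, 0.618, 0.339]))]
66 [(357, array([0.241
[... 797 characters left out ...]
.288, 0.624, 0.29 ]))]
80 [(357, array([0.24 , 0.516, 0.281])), (359, array([0.246, 0.521, 0.281])), (386, array([0.283, 0.612, 0.282])), (388, array([0.284, 0.62 , 0.282]))]
82 [(357, array([0.235, 0.52 , 0.271])), (359, array([0.245, 0.523, 0.274])), (386, array([0.281, 0.615, 0.274]))]
84 [(357, array([0.239, 0.519, 0.265])), (359, array([0.243, 0.525, 0.265])), (386, array([0.279, 0.618, 0.266]))]
86 [(357, array([0.24 , 0.52 , 0.258])), (359, array([0.243, 0.526, 0.258])), (386, array([0.28 , 0.619, 0.259]))]
88 [(357, array([0.242, 0.52 , 0.251])), (359, array([0.244, 0.527, 0.251])), (386, array([0.28 , 0.621, 0.251]))]
tcp pix [370.871  85.972] [369.8527  92.5521] [370.3797  89.1469]
```

View pics/bis.png

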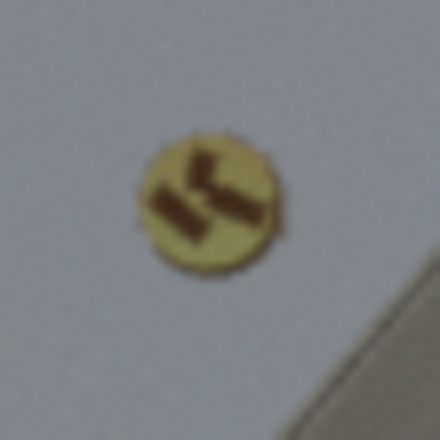

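View pics/grip.png

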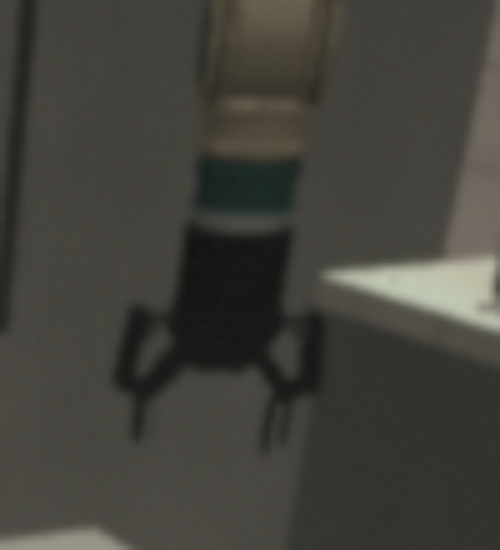

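```bash
python3 - <<'E'
from h import *
np.set_printoptions(precision=4,suppress=True)
p=shot('top','top2'); g=cv2.cvtColor(p['img'],cv2.COLOR_RGB2GRAY).astype(float)
# fit edge line: profile scans along approx bin x
xh=np.array([-.695,-.719,0]);yh=np.array([.719,-.695,0])
E0=np.array([.5385,.053,.12])
def scan(v,lo,hi):
    ss=np.arange(lo,hi,.0005)
    pts=np.array([pix(p,E0+yh*v+xh*s) for s in ss]).astype(np.float32)
    val=cv2.remap(g.astype(np.float32),pts[:,0].reshape(1,-1),pts[:,1].reshape(1,-1),cv2.INTER_LINEAR)[0]
    d=np.gradient(cv2.GaussianBlur(val.reshape(1,-1),(0,0),3)[0]); i=np.argmin(d); return ss[i]
vs=np.arange(-.1,.101,.01); e=np.array([scan(v,-.025,.025) for v in vs]); print(e*1000)
# lateral edges (white board / upstand) at x=-40..-100
def lat(s,sg):
    ss=np.arange(.09,.15,.0005)
    pts=np.array([pix(p,E0+xh*s+yh*sg*v) for v in ss]).astype(np.float32)
    val=cv2.remap(g.astype(np.float32),pts[:,0].reshape(1,-1),pts[:,1].reshape(1,-1),cv2.INTER_LINEAR)[0]
    d=np.gradient(cv2.GaussianBlur(val.reshape(1,-1),(0,0),3)[0]); return ss[np.argmin(d)]*1000
for s in np.arange(-.12,-.01,.02): print(round(s,2),lat(s,1),lat(s,-1))
k=np.polyfit(vs,e,1);print('slope,off',k)
# wall heights through depth along center axis
for s in np.arange(-.2,.19,.01):
    c=E0+xh*s+yh*.05; 
    # find point by iterating z
    z=.12
    for _ in range(5):
        u=pix(p,[c[0],c[1],z]); z=world(p,*u)[2]
    print(round(s,2),round(z,4),end='; ')
ps=manip.get_image('scene')
for r in range(86,98):
    print(r,[np.round(world(ps,c,r),3)[2] for c in (357,359,384,386)])
E
```

```text
[-4.5 -5.5 -5.  -5.  -5.  -5.5 -5.5 -4.5 -5.  -5.  -5.  -4.5 -5.  -5.5
 -5.  -5.  -6.  -5.  -5.  -5.  -5. ]
-0.12 121.00000000000003 113.50000000000001
-0.1 121.50000000000003 114.00000000000001
-0.08 122.00000000000003 113.50000000000001
-0.06 122.00000000000003 114.00000000000001
-0.04 130.50000000000003 114.50000000000001
-0.02 121.50000000000003 114.50000000000001
slope,off [-0.0006 -0.0051]
-0.2 -0.0001; -0.19 0.1188; -0.18 0.1195; -0.17 0.119; -0.16 0.1203; -0.15 0.1204; -0.14 0.12; -0.13 0.1204; -0.12 0.1197; -0.11 0.1183; -0.1 0.1196; -0.09 0.1192; -0.08 0.12; -0.07 0.1189; -0.06 0.1186; -0.05 0.1176; -0.04 0.118; -0.03 0.1192; -0.02 0.1184; -0.01 0.1192; 0.0 0.1233; 0.01 0.1272; 0.02 0.1299; 0.03 0.1366; 0.04 0.1396; 0.05 0.148; 0.06 0.1531; 0.07 0.1562; 0.08 0.1619; 0.09 0.1669; 0.1 0.1708; 0.11 0.1758; 0.12 0.182; 0.13 0.1852; 0.14 0.1848; 0.15 0.1847; 0.16 0.1843; 0.17 -0.0014; 0.18 -0.0016; 86 [np.float64(0.257), np.float64(0.258), np.float64(0.26), np.float64(0.259)]
87 [np.float64(0.253), np.float64(0.255), np.float64(0.257), np.float64(0.256)]
88 [np.float64(0.249), np.float64(0.25), np.float64(0.253), np.float64(0.252)]
89 [np.float64(0.246), np.float64(0.246), np.float64(0.249), np.float64(-0.119)]
90 [np.float64(-0.101), np.float64(-0.1), np.float64(0.245), np.float64(-0.127)]
91 [np.float64(-0.109), np.float64(-0.11), np.float64(-0.131), np.float64(-0.133)]
92 [np.float64(-0.116), np.float64(-0.118), np.float64(-0.138), np.float64(-0.14)]
93 [np.float64(-0.123), np.float64(-0.125), np.float64(-0.146), np.float64(-0.151)]
94 [np.float64(-0.131), np.float64(-0.132), np.float64(-0.157), np.float64(-0.158)]
95 [np.float64(-0.139), np.float64(-0.139), np.float64(-0.164), np.float64(-0.164)]
96 [np.float64(-0.147), np.float64(-0.147), np.float64(-0.17), np.float64(-0.171)]
97 [np.float64(-0.153), np.float64(-0.155), np.float64(-0.177), np.float64(-0.181)]
```

The crop shows the ledge biscuit: light brown, dark marbled, about 45 mm across. It is centred 64 mm before the edge, at y = +8 mm in bin axes, with the bin's x axis at -134°. The open fingertips sit about 12 mm ahead of the TCP. I'm moving to hover over it now.

servo_tool(
  steps=[
    [[10,-15,0,-2,85],[30,-44,0,-6,85],[331.6,-487,0,-20,85],[331.6,-487,0,-20,85],[331.6,-487,0,-20,85],[331.6,-487,0,-20,85],[331.6,-487,0,-20,85],[331.6,-487,0,-20,85],[331.6,-487,0,-20,85],[331.6,-487,0,-20,85],[331.6,-487,0,-20,85],[331.6,-487,0,-20,85],[331.6,-487,0,-20,85],[331.6,-487,0,-20,85],[331.6,-487,0,-20,85],[331.6,-487,0,-20,85],[331.6,-487,0,-20,85],[331.6,-487,-30,-20,85],[331.6,-487,-60,-20,85],[331.6,-487,-60,-20,85]],
  ],
)

```text
t: 3.22
tcp_pos: [0.5795, 0.0854, 0.1905]
orientation: [-1.168, -2.905, 0.007]
ft_force: [-1.6, -0.1, -1.1]
gripper_width: 0.993
```

```bash
python3 - <<'E'
from h import *
np.set_printoptions(precision=4,suppress=True)
s=manip.state();print(s['t'],s['tcp_pos'],s['orientation'],s['ft_force'])
p=shot('wrist','w1');q=shot('scene','s2')
cv2.imwrite('pics/s2c.png',cv2.resize(q['img'][100:250,180:380,::-1],None,fx=4,fy=4,interpolation=cv2.INTER_CUBIC))
E
```

```text
3.2167 [0.5795 0.0854 0.1905] [-1.168  -2.905   0.0067] [-1.6027 -0.0607 -1.1066]
```

View pics/w1.png

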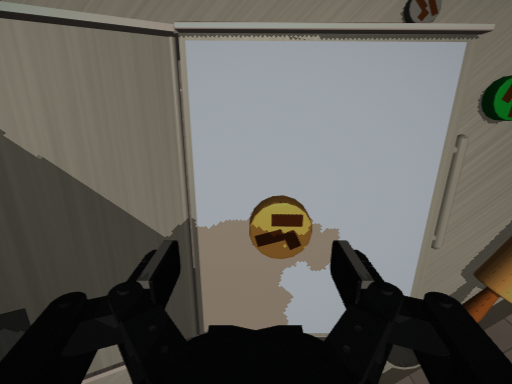

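View pics/s2c.png

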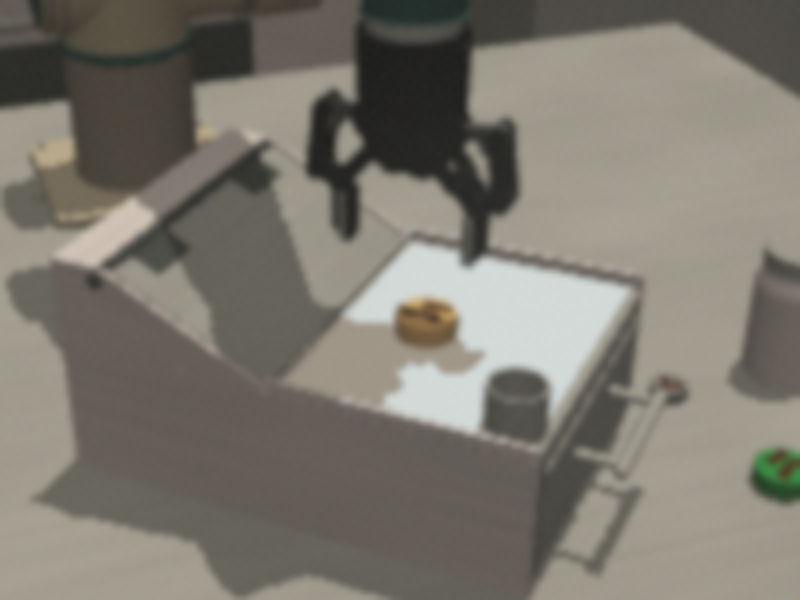

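The picture shows the biscuit at (280,226) between the fingers. The front finger, near (165,270), is over the flap's edge, and the rear one is at (345,270). I'll let the arm settle and measure.

servo_tool(
  steps=[
    [[0,0,0,0,85.4],[0,0,0,0,85.4],[0,0,0,0,85.4],[0,0,0,0,85.4]],
  ],
)

```text
t: 3.65
tcp_pos: [0.5856, 0.0847, 0.198]
orientation: [1.172, 2.912, 0.002]
ft_force: [-0.1, -0.4, -0.5]
gripper_width: 0.997
```

```bash
python3 - <<'E'
from h import *
from scipy.spatial.transform import Rotation as Ro
np.set_printoptions(precision=4,suppress=True)
s=manip.state();print(s['t'],s['tcp_pos'],s['ft_force']); R=Ro.from_rotvec(s['orientation']).as_matrix();print(R)
p=shot('wrist','w2')
h=cv2.cvtColor(p['img'],cv2.COLOR_RGB2HSV)
m=((h[...,0]>8)&(h[...,0]<35)&(h[...,1]>130)).astype(np.uint8);m[:, :235]=0;m[:,330:]=0;m[:180]=0;m[275:]=0
m=cv2.morphologyEx(m,cv2.MORPH_CLOSE,np.ones((9,9)))
P=np.array([world(p,c,r,float(p['depth'][r,c])) for r,c in zip(*np.nonzero(m)) if p['depth'][r,c]>0]); 
print('h',np.percentile(P[:,2],[5,50,90]))
T=P[P[:,2]>np.percentile(P[:,2],90)-.005]; (x,y),r=cv2.minEnclosingCircle(T[:,:2].astype(np.float32)); print('bis',x,y,r,T.mean(0))
L=np.array([world(p,c,r) for c,r in [(230,100),(300,100),(380,100),(300,160)]]);print(L[:,2])
E=np.array([.5445,.0543]);xh=np.array([-.695,-.719]);yh=np.array([.719,-.695])
for nm,w in [('bis',[x,y]),('tcp',s['tcp_pos'][:2])]: d=np.array(w)-E; print(nm,'xb',d@xh*1000,'yb',d@yh*1000)
# edge from wrist
for r in (70,110,150,190):
    for c in range(172,200,2): 
        w=world(p,c,r); print(c,round((w[:2]-E)@xh*1000),round(w[2]*1000),end=' | ')
    print()
# finger depth/tips
for r in range(238,300,6):
    print(r,[(c,np.round(np.append([(world(p,c,r)[:2]-E)@xh*1000,(world(p,c,r)[:2]-E)@yh*1000],world(p,c,r)[2]*1000)).astype(int).tolist()) for c in (172,176,335,340)])
E
```

```text
3.65 [0.5856 0.0847 0.198 ] [-0.1275 -0.381  -0.5283]
[[-0.721   0.6929  0.0029]
 [ 0.6929  0.721   0.0001]
 [-0.002   0.0021 -1.    ]]
h [0.1313 0.1372 0.1381]
bis 0.5956689119338989 0.09395630657672882 0.022847279906272888 [0.5946 0.0948 0.1372]
[0.119  0.1193 0.1191 0.1195]
bis xb -64.07527822272777 yb 9.229314609646806
tcp xb -50.431373536997626 yb 8.369512079034829
172 5 123 | 174 34 16 | 176 4 119 | 178 2 120 | 180 1 120 | 182 -1 119 | 184 -2 119 | 186 -3 119 | 188 -5 119 | 190 -6 120 | 192 -7 119 | 194 -9 119 | 196 -10 119 | 198 -11 120 | 
172 7 124 | 174 6 124 | 176 5 122 | 178 33 15 | 180 3 119 | 182 2 120 | 184 0 120 | 186 -1 120 | 188 -3 120 | 190 -4 119 | 192 -5 119 | 194 -7 120 | 196 -8 120 | 198 -10 119 | 
172 10 124 | 174 8 124 | 176 7 124 | 178 6 124 | 180 5 122 | 182 32 16 | 184 2 119 | 186 1 119 | 188 0 119 | 190 -2 119 | 192 -3 119 | 194 -5 119 | 196 -6 119 | 198 -8 119 | 
172 12 125 | 174 11 125 | 176 10 124 | 178 8 124 | 180 7 124 | 182 5 123 | 184 34 15 | 186 4 119 | 188 2 119 | 190 0 119 | 192 -1 119 | 194 -3 120 | 196 -4 120 | 198 -6 119 | 
238 [(172, [16, 30,
[... 318 characters left out ...]
-92, 5, 193]), (340, [-93, 0, 200])]
262 [(172, [-7, 6, 196]), (176, [-7, 10, 190]), (335, [-92, 8, 194]), (340, [-92, 3, 201])]
268 [(172, [-7, 10, 197]), (176, [-7, 13, 192]), (335, [-92, 10, 195]), (340, [-92, 6, 202])]
274 [(172, [-7, 12, 198]), (176, [-7, 16, 193]), (335, [-92, 14, 196]), (340, [-93, 9, 202])]
280 [(172, [-7, 15, 200]), (176, [-7, 20, 193]), (335, [-93, 17, 196]), (340, [-93, 12, 203])]
286 [(172, [-7, 18, 201]), (176, [17, 76, 127]), (335, [-121, 81, 120]), (340, [-92, 14, 205])]
292 [(172, [20, 81, 129]), (176, [17, 82, 127]), (335, [-122, 88, 119]), (340, [-93, 17, 205])]
298 [(172, [21, 87, 129]), (176, [17, 88, 128]), (335, [-123, 94, 119]), (340, [-127, 94, 119])]
```

Measurements agree: the inner faces are at x = -7 and -92, and the biscuit spans -87 to -41. I'm lowering in stages.

servo_tool(
  steps=[
    [[-1,0,-20,0,85.4],[-1,0,-40,0,85.4],[-1,0,-50,0,85.4],[-1,0,-55,0,85.4],[-1,0,-55,0,85.4],[-1,0,-55,0,85.4]],
  ],
)

```text
t: 4.2
tcp_pos: [0.584, 0.0845, 0.1417]
orientation: [1.174, 2.914, 0.0]
ft_force: [0.3, -0.2, 0.2]
gripper_width: 0.997
```

```bash
python3 - <<'E'
from h import *
np.set_printoptions(precision=4,suppress=True)
s=manip.state();print(s['t'],s['tcp_pos'],s['ft_force'])
q=shot('scene','s3');p=shot('wrist','w3')
cv2.imwrite('pics/s3c.png',cv2.resize(q['img'][100:250,180:380,::-1],None,fx=4,fy=4,interpolation=cv2.INTER_CUBIC))
E
```

```text
4.2 [0.584  0.0845 0.1417] [ 0.2686 -0.1847  0.2476]
```

View pics/s3c.png

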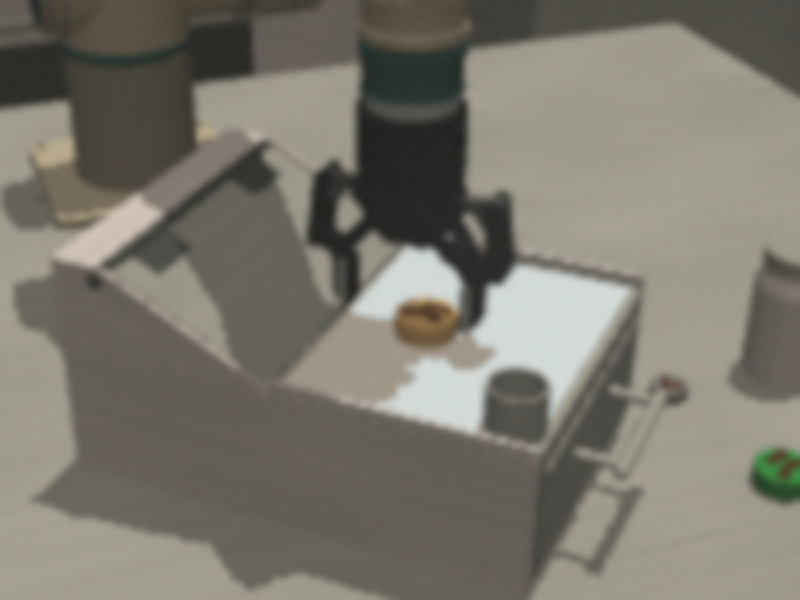

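View pics/w3.png

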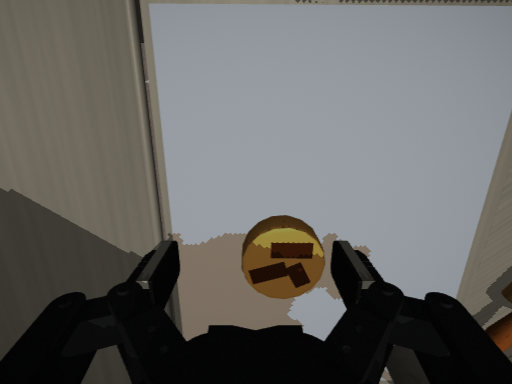

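The biscuit at (283,257) sits between the fingers, untouched, with the tips about 10 mm above the ledge. I'm lowering 5 mm more.

servo_tool(
  steps=[
    [[0,0,-3,0,85.4],[0,0,-5,0,85.4],[0,0,-6,0,85.4],[0,0,-6,0,85.4]],
  ],
)

```text
t: 4.63
tcp_pos: [0.5834, 0.0845, 0.1351]
orientation: [-1.174, -2.914, 0.0]
ft_force: [-0.5, -0.2, -0.7]
gripper_width: 1.002
```

```bash
python3 - <<'E'
from h import *
np.set_printoptions(precision=4,suppress=True)
s=manip.state();print(s['t'],s['tcp_pos'],s['ft_force'])
p=shot('wrist','w4')
E=np.array([.5445,.0543]);xh=np.array([-.695,-.719]);yh=np.array([.719,-.695])
# lowest finger points seen, rear and front
H=[]
for r in range(225,300,2):
    for c in range(130,186,2):
        w=world(p,c,r,float(p['depth'][r,c])); 
        if p['depth'][r,c]>0 : H.append([c,r,(w[:2]-E)@xh*1e3,(w[:2]-E)@yh*1e3,w[2]*1e3])
H=np.array(H); k=(abs(H[:,3]-8)<14)&(H[:,2]<15)&(H[:,2]>-12)&(H[:,4]>121); print(H[k][np.argsort(H[k][:,4])][:12].round(0))
H=[]
for r in range(225,300,2):
    for c in range(326,390,2):
        w=world(p,c,r,float(p['depth'][r,c])); 
        if p['depth'][r,c]>0 : H.append([c,r,(w[:2]-E)@xh*1e3,(w[:2]-E)@yh*1e3,w[2]*1e3])
H=np.array(H); k=(abs(H[:,3]-8)<14)&(H[:,2]<-88)&(H[:,2]>-112)&(H[:,4]>122); print(H[k][np.argsort(H[k][:,4])][:12].round(0))
E
```

```text
4.6333 [0.5834 0.0845 0.1351] [-0.4967 -0.2135 -0.7482]
[[158. 233.   5.  -5. 121.]
 [158. 239.   5.  -2. 122.]
 [158. 245.   6.   2. 122.]
 [158. 243.   5.   0. 122.]
 [158. 235.   5.  -5. 122.]
 [158. 241.   5.  -1. 122.]
 [156. 235.   6.  -5. 123.]
 [178. 253.  -5.   6. 123.]
 [178. 255.  -5.   8. 123.]
 [150. 245.  10.   1. 123.]
 [156. 243.   6.  -0. 123.]
 [150. 247.  10.   2. 123.]]
[[332. 249. -91.   3. 123.]
 [332. 245. -91.   0. 124.]
 [330. 271. -91.  17. 124.]
 [330. 269. -91.  16. 124.]
 [330. 267. -91.  14. 124.]
 [332. 247. -91.   1. 124.]
 [330. 265. -91.  13. 124.]
 [330. 263. -90.  11. 124.]
 [332. 251. -91.   4. 124.]
 [334. 243. -91.  -2. 125.]
 [332. 255. -91.   6. 125.]
 [332. 261. -91.  10. 125.]]
```

The tips are about 3–4 mm above the ledge with no contact. I'm sliding 35 mm along the bin's +x: the front finger should open the flap while the biscuit is still short of the edge.

servo_tool(
  steps=[
    [[-2,-2,0,0,85.4],[-4.9,-5,0,0,85.4],[-8.3,-8.6,0,0,85.4],[-12.5,-12.9,0,0,85.4],[-16.7,-17.3,0,0,85.4],[-20.9,-21.6,0,0,85.4],[-24.3,-25.2,0,0,85.4],[-24.3,-25.2,0,0,85.4],[-24.3,-25.2,0,0,85.4]],
  ],
)

```text
t: 5.43
tcp_pos: [0.5587, 0.0585, 0.1354]
orientation: [-1.175, -2.913, 0.002]
ft_force: [0.2, -0.6, 3.3]
gripper_width: 1.001
```

```bash
python3 - <<'E'
from h import *
np.set_printoptions(precision=4,suppress=True)
s=manip.state();print(s['t'],s['tcp_pos'],s['ft_force'])
q=shot('scene','s5');p=shot('wrist','w5')
cv2.imwrite('pics/s5c.png',cv2.resize(q['img'][100:250,180:380,::-1],None,fx=4,fy=4,interpolation=cv2.INTER_CUBIC))
E
```

```text
5.4333 [0.5587 0.0585 0.1354] [ 0.2243 -0.5557  3.2867]
```

View pics/s5c.png

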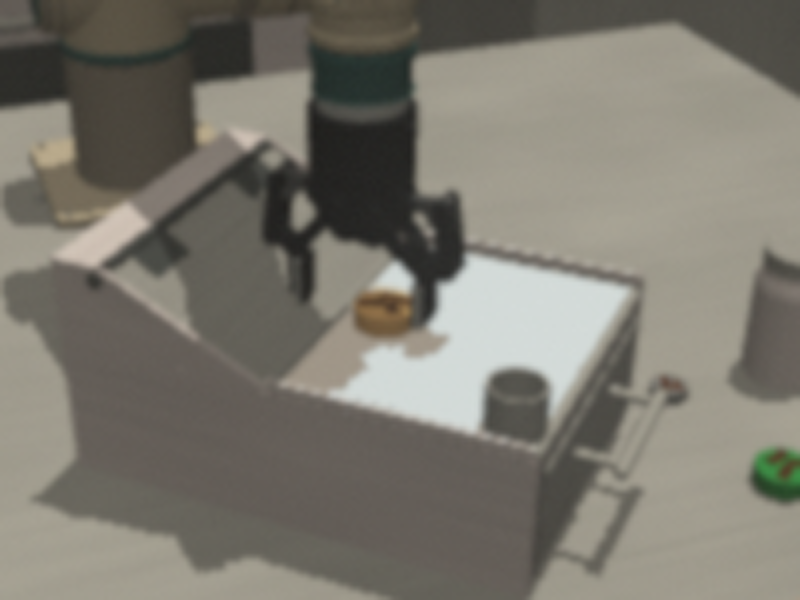

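View pics/w5.png

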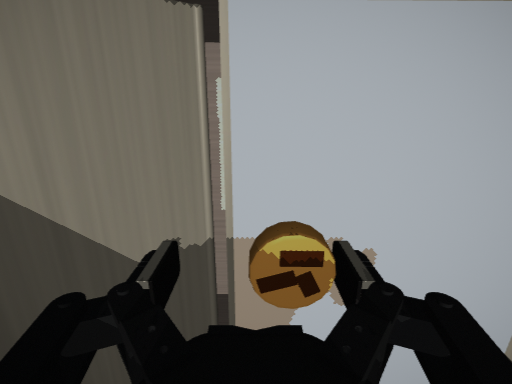

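The flap is open (gap at columns 205–230) and the biscuit, front at column 249, is still about 10 mm short of the edge. Force is 3 N. I'm pushing on until the rear finger reaches the edge.

servo_tool(
  steps=[
    [[-2.8,-2.9,0,0,85.4],[-7,-7.2,0,0,85.4],[-11.1,-11.5,0,0,85.4],[-15.3,-15.8,0,0,85.4],[-19.5,-20.1,0,0,85.4],[-23.6,-24.4,0,0,85.4],[-27.8,-28.8,0,0,85.4],[-32,-33.1,0,0,85.4],[-36.1,-37.4,0,0,85.4],[-40.3,-41.7,0,0,85.4],[-40.3,-41.7,0,0,85.4],[-40.3,-41.7,0,0,85.4],[-40.3,-41.7,0,0,85.4]],
  ],
)

```text
t: 6.62
tcp_pos: [0.52, 0.0181, 0.1361]
orientation: [1.173, 2.912, 0.005]
ft_force: [3.9, 5.2, 2.1]
gripper_width: 1.001
```

```bash
python3 - <<'E'
from h import *
np.set_printoptions(precision=4,suppress=True)
s=manip.state();print(s['t'],s['tcp_pos'],s['ft_force'])
q=shot('scene','s6');p=shot('wrist','w6')
cv2.imwrite('pics/s6c.png',cv2.resize(q['img'][100:250,180:380,::-1],None,fx=4,fy=4,interpolation=cv2.INTER_CUBIC))
E
```

```text
6.6167 [0.52   0.0181 0.1361] [3.8818 5.1939 2.0898]
```

View pics/s6c.png

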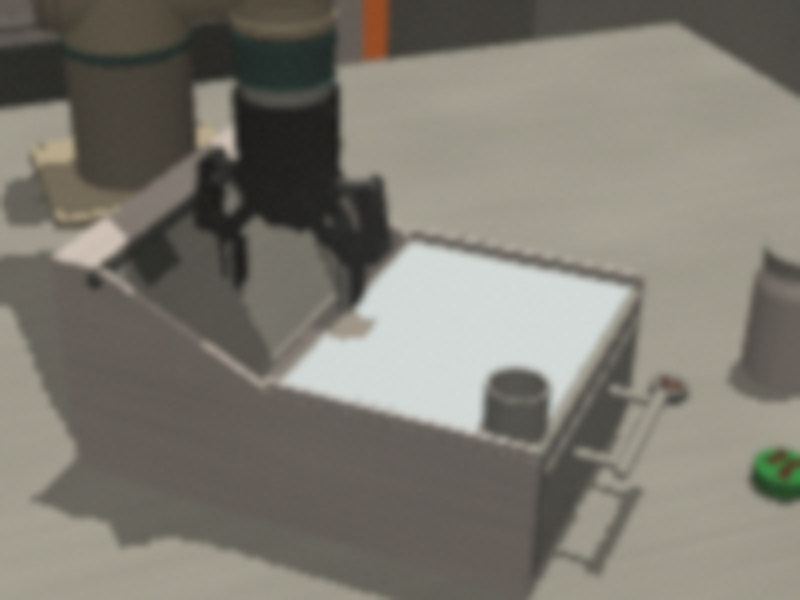

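View pics/w6.png

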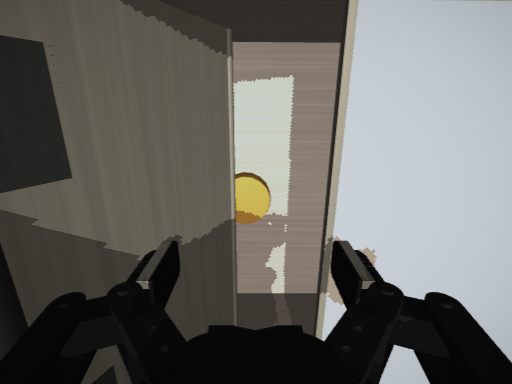

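The biscuit is in the pan, seen at (252,198) through the gap, with the flap still held open. I'm withdrawing back and up.

```bash
python3 - <<'E'
from h import *
p=manip.get_image('wrist'); print(world(p,252,200)); print(manip.state()['t'])
E
```

```text
[0.51906298 0.0154831  0.03312328]
6.7667
```

servo_tool(
  steps=[
    [[3,3,1,0,85.4],[8,8.3,5,0,85.4],[14,14.5,15,0,85.4],[20,21,30,0,85.4],[26,27,50,0,85.4],[32,33,75,0,85.4],[36,37,100,0,85.4],[40,41,130,0,85.4],[60,80,160,0,85.4],[70,120,180,0,85.4],[80,150,180,0,85.4],[80,150,180,0,85.4],[80,150,180,0,85.4]],
  ],
)

```text
t: 7.85
tcp_pos: [0.5986, 0.1688, 0.3151]
orientation: [-1.169, -2.915, 0.004]
ft_force: [0.0, -0.2, -0.4]
gripper_width: 0.995
```

```bash
python3 - <<'E'
from h import *
np.set_printoptions(precision=4,suppress=True)
s=manip.state();print(s['t'],s['tcp_pos'],s['ft_force'])
q=shot('scene','s7');p=shot('top','t7')
cv2.imwrite('pics/s7c.png',cv2.resize(q['img'][100:250,180:380,::-1],None,fx=4,fy=4,interpolation=cv2.INTER_CUBIC))
E0=np.array([.5445,.0543,.12]);xh=np.array([-.695,-.719,0]);yh=np.array([.719,-.695,0])
for v in (-.08,.08):
  for s_ in (.02,.05,.08,.11):
    c=E0+xh*s_+yh*v; z=.13
    for _ in range(6): z=world(q,*pix(q,[c[0],c[1],z]))[2]
    print(v,s_,round(z,4),'shut',round(.12+(s_-.004)*.4954,4))
cc=manip.landmark_of(p,'cutter_center'); print([(o['p'],o['position']) for o in cc])
E
```

```text
7.85 [0.5986 0.1688 0.3151] [ 0.0056 -0.2333 -0.4467]
-0.08 0.02 0.1273 shut 0.1279
-0.08 0.05 0.1417 shut 0.1428
-0.08 0.08 0.157 shut 0.1577
-0.08 0.11 0.1722 shut 0.1725
0.08 0.02 0.1279 shut 0.1279
0.08 0.05 0.1421 shut 0.1428
0.08 0.08 0.1553 shut 0.1577
0.08 0.11 0.1712 shut 0.1725
[(0.52, [214.0, 168.1])]
```

View pics/s7c.png

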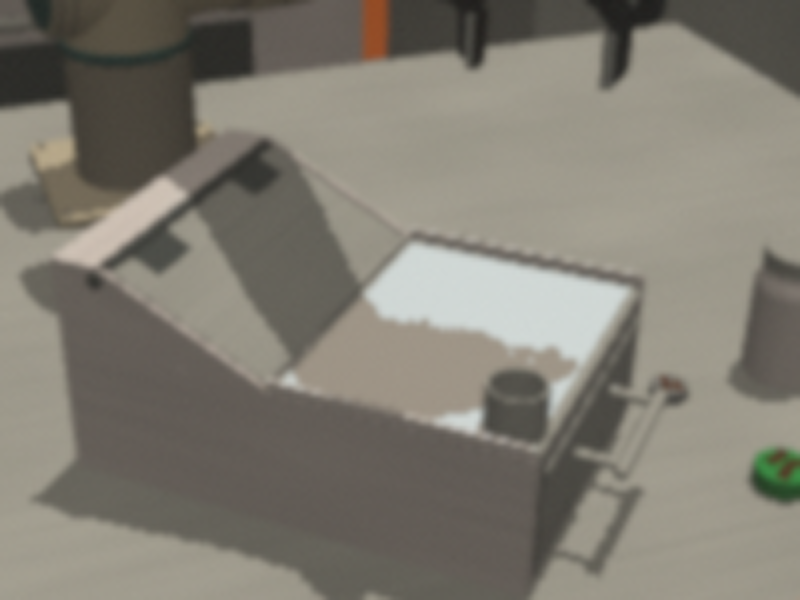

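View pics/t7.png

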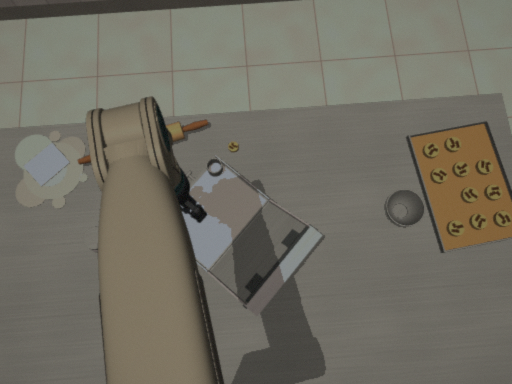

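The ledge is empty and the flap is shut. The cutter (214,168), bowl and shaker stand where they were, and the hand is clear with no force on it, so I'm handing in.

```bash
python3 -c "
from h import *
print(manip.sign_off())"
```

```text
the job is handed in; nothing more can be done
None
```

The reject biscuit is in the bin and the job is handed in, at about 8 s of the 35 s allowed. `sign_off` gives no verdict, so success rests on my own checks.

**What I did:** I straddled the biscuit with the open hand and slid it along the ledge towards the flap. The front fingertip pressed the flap open while the biscuit was still about 10 mm short of the edge. The rear finger then pushed the biscuit over, and I took the hand out backwards and up. The force readings I took during the push stayed under about 7 N.

**Last checks:**
- **Biscuit:** before I withdrew, the wrist camera showed it lying in the pan, its top at z = 33 mm against the 34 mm expected. The ledge is now empty.
- **Flap:** it sprang shut. Measured heights along it are within 2.5 mm of the shut shape.
- **Cutter, bowl and shaker:** they look unmoved in the final pictures. I compared the cutter's and bowl's pixel positions only roughly. The shaker is partly out of the close-up, and the arm hides it in the top view.
- **Hand:** clear of everything, with about 0.5 N on the sensor, which is noise level.

No check failed. The networks' ledge-edge estimate was about 9 mm off my fitted one, and I used the fitted one.

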